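# Uncover the squeegee head and show its blade to the camera

### The job

Take the perforated steel strip off the tray and lean it, foot on the shelf, against the front of the low grey board. Then pick the squeegee head out of the tray and show its blade to the small camera: hold it in the air with the middle of the blade edge on the lens's line of sight 100 mm in front of the lens, the blade pointing straight into the lens and its edge running parallel to the camera's width. Finish while still holding it there, and leave the jar, the dust brush and the hand broom where they are.

Things in the scene. Friction and masses are not known exactly. Their poses are not given: they have to be found in the camera images.
- panel: The strip: a flat perforated steel slab 200 x 60 x 8 mm, about 0.25 kg (mass varies), at the start lying level across the tray's rim over the squeegee head. Origin: centre of its underside; x along the 200 mm length, y across the 60 mm width, z out of its upper face. It can be gripped across the width.
- tray: White open plastic tray fixed to the shelf, 170 (x) x 220 (y) x 45 mm high outside, walls 5 mm, floor 5 mm thick. Origin: centre of its underside on the shelf. It and the low board may have changed sides.
- squeegee: Grey squeegee head, about 0.14 kg, lying flat in the tray: bar 140 (y) x 22 (x) x 22 mm high; on its +x side a stiff dark rubber blade 5 mm thick sticks out 21 mm at half height, as wide as the bar; on its -x side a square-sided handle socket 24 mm wide (y), 22 mm high, reaches to x = -70 mm. Grip it across the socket. Origin: on the underside, under the bar's middle; x to the blade, z up.
- blade_edge (a point): Middle of the squeegee's blade edge: 32 mm ahead (x) of the squeegee's origin and 11 mm above its underside. Axes as the squeegee's.
- socket (a point): Middle of the squeegee's handle socket, the place to grip: 45 mm behind the origin (x = -45 mm), 11 mm above the underside. Axes as the squeegee's.
- upstand: The low grey board: a perforated steel upstand fixed to the shelf, 180 mm wide (y), 90 mm high, 12 mm thick, upright. Origin: on the shelf 70 mm in front of its front face; x points from the origin square to that face (the front is the side of -x, towards the robot), y along the board, z up. Nothing stands on the shelf in front of it.
- upstand_top (a point): Middle of the front upper edge of the low grey board, 90 mm above the shelf. Axes as the board's. A strip whose foot stands on the shelf about 140 mm in front of the face rests on this edge at about 33 degrees from level and stays there by friction.
- camera_stand: Stand of the small camera, fixed to the shelf: round foot of 100 mm diameter and a thin post about 0.27 m high. Origin: centre of the foot's underside.
- lens (a point): Centre of the front of the small camera's lens, about 0.26 m above the shelf. The camera looks along this frame's -x axis, roughly towards the robot and downwards; y runs along the camera's width (level), z is its own up. The camera head is 48 mm wide, 30 mm high.
- camera_tilt (a joint): Downward tilt of the camera head in rad: 0 looks level, 0.5 looks 0.5 rad below level. Stiff; it differs from run to run and need not be changed.
- jar: Closed glass jar, 60 mm diameter, 100 mm high, standing between tray and low board. Origin: centre of its underside. Leave alone.
- dust_brush: Stainless dust brush 255 mm long, 40 mm wide, 38 mm high, lying at the robot's right. Origin: on its underside under the joint of handle and head; x along it to the bristle head. Leave alone.
- broom: Orange plastic hand broom 255 mm long, 55 mm wide, 38 mm high, lying at the robot's left. Origin and x as the dust brush's. Leave alone.
Not all that is in view belongs to the job. Of the things shaped like the panel, the steel one is meant.

How it is judged:
By the outcome, as a careful person would: the job done as asked, in the order asked, and still so for the second after the job is handed in, while the arm keeps its last pose, push and grip.
It also fails if it takes over 58 s, if anything falls off the work surface, if the arm or the gripper's body presses on something with over 40 N, if the wrist force passes 120 N, or if a joint passes its speed limit or range.

### The arm

A 6-joint arm with a two-finger parallel gripper is mounted at the origin on the work surface. World frame = base frame: x ahead of the robot, y to its left, z up, the work surface at z = 0. Lengths are in m, angles in rad, forces in N, time in s.
With the tool pointing down it reaches from about 0.25 to 0.725 m from the base axis. Payload 4 kg.
Tool frame: the origin (TCP) lies midway between the tips of the shut fingers; the grasp point (between the pads) lies 19 mm behind it (tcp_to_grasp is the distance from the TCP to the grasp point, in m); z points along the fingers, y is the direction in which the jaws open and shut (so a half turn about z gives the same grasp; the last joint's range is limited). The gripper opens to 85 mm and grips with 20 to 120 N. Pads are 22 mm wide; open, the fingers measure 114 mm over their backs; the gripper's body (76 mm by 85 mm) begins 54 mm behind the grasp point. The pads swing forward as they close: fully open they stand 13 mm farther back than shut.
Start: joints at [-1.162, 0.241, 0.005, 1.335, 0, 1.571], TCP at [0.199, -0.459, 0.231] pointing down, gripper open.
Joint ranges: [-2.72, 2.72], [-1.05, 1.87], [-1.09, 1.28], [-1.99, 2.15], [-1.42, 1.44], [-3.14, 3.14]. Speed limits (rad/s): [2.79, 2.79, 3.14, 3.14, 3.14, 3.14].

### API

Orientations are given as [roll, pitch, yaw] about the fixed x, y, z axes, in that order (R = Rz(yaw) Ry(pitch) Rx(roll)).
In Python, from cell import state, snapshot, camera_model, close_job, tcp_to_grasp gives the robot as it stands.
- The arm moves only by the tool play_rows, never from a script. Its argument "plan" is a list of rows, each a list of 7 numbers: the shift along the tool's x, y, z in m, then the turn, a rotation vector about the tool's x, y, z in rad, then the closure in counts, from 0 (fully open) to 255 (shut). In form: [[tx, ty, tz, wx, wy, wz, fingers], ...]. A call has 1 to 10 rows; each row shifts and turns the pose as measured when the row begins, along the tool's axes as they then stand; what a row does not reach is not made up. A row lasts 1/12 s, in which the tool goes at most 41.7 mm and 7.16 degrees, less where a joint would pass 70% of its speed; a pose out of reach is approached as far as the arm can. A call with a gripper value outside its range is refused whole. The fingers move at their own pace and stop on an object; "grip_force" is the grip in N (left out, the last holds). Time passes only in rows, so rows that do not move let the fingers close. It gives the time, the measured TCP pose, the force and the opening at its end, in the units of the state.
- state(): the state, without advancing time (a new reading comes with each control period).
- snapshot(name): name is "side" or "top"; returns the picture (400x640x3 uint8, red, green, blue); there is no depth.
- camera_model(name): a dict with "intrinsics" (3x3 intrinsics, pixels), "rvec" (rotation vector, rad) and "tvec" (3), from world to camera coordinates, as OpenCV has them. Camera axes: x right, y down, z forward; pixel columns grow to the right and rows downward; lengths in m; the calibration is good to about 2 mm. A picture is of the moment at which its call begins. camera_model takes no time and is no camera call.
- close_job(): hands the job in, once; it reports no verdict.
The state is a dict: "t": time; "q": joint angles; "qd": joint speeds; "tau": joint torques, N m; "tcp_pos": TCP position; "tcp_rot": TCP orientation; "wrist_force": force on the tool from outside, world axes, zero at the start; "torque": the same for the moment, N m; "finger_gap": finger opening in m.
Only numpy, scipy, OpenCV 4.12 (cv2) and the standard library are available. Lean on these libraries where they do the work, as an engineer would, in place of code of your own. Each camera call takes 0.05 s, during which the arm holds its last target. There are 200 camera calls.

## Working session

There is one attempt and no reset: what is moved stays moved. The work goes in short steps, Python scripts to look and compute and a tool call to move; the robot and the scene stay as the last step left them, time stands still between calls to the robot, and variables do not carry over. Pictures are saved under pics/ and viewed, about 8 in all and at most 12, crops included, and the job is handed in when it is done.

Besides the shell and the picture viewer there is one more tool, called after "Emit:" in YAML: its name, and indented under it one key for each argument. play_rows: Moves the arm, as the interface text tells. Its arguments: {"type":"object","properties":{"plan":{"type":"array","items":{"type":"array","items":{"type":"number"}}},"grip_force":{"type":"number"}},"required":["plan"]}

```bash
ls; mkdir -p pics
python3 - <<'E'
from cell import *
import cv2,numpy as np
print(state(), tcp_to_grasp)
for n in("side","top"):
    im=snapshot(n); cv2.imwrite(f"pics/{n}0.png",cv2.cvtColor(im,cv2.COLOR_RGB2BGR))
    m=camera_model(n); R=cv2.Rodrigues(np.array(m["rvec"]))[0]
    print(n,m["intrinsics"],"pos",-R.T@np.array(m["tvec"]).ravel(),"fwd",R[2])
E
```

```text
pics
{'t': 0.0, 'q': array([-1.16201785e+00,  2.41332493e-01,  3.74031566e-03,  1.33520910e+00,
        1.21078479e-05,  1.57082814e+00]), 'qd': array([ 0.00046999,  0.0020465 ,  0.0010829 , -0.00167742, -0.00166489,
        0.00031406]), 'tau': array([ 8.00171565e-04, -3.72319829e+01,  2.52406150e+01,  1.70498178e-02,
        7.16366230e-05,  1.03191644e-05]), 'tcp_pos': array([ 0.19849835, -0.45822634,  0.2304593 ]), 'tcp_rot': array([-3.13958770e+00, -1.20440435e-05,  4.08746638e-01]), 'wrist_force': array([0.15623936, 0.75214003, 0.38899235]), 'torque': array([ 0.01026701,  0.00288102, -0.00837528]), 'finger_gap': 0.08537818781471164} 0.0187
side [[518.12922064   0.         316.61972253]
 [  0.         518.12922064 200.97288689]
 [  0.           0.           1.        ]] pos [0.51105413 1.29732458 1.32864542] fwd [ 0.03681608 -0.74554814 -0.6654341 ]
top [[448.72974054   0.         319.96951954]
 [  0.         448.72974054 197.5258711 ]
 [  0.           0.           1.        ]] pos [0.43011557 0.00395728 1.65168009] fwd [ 0.09534027 -0.0085205  -0.99540827]
```

View pics/top0.png

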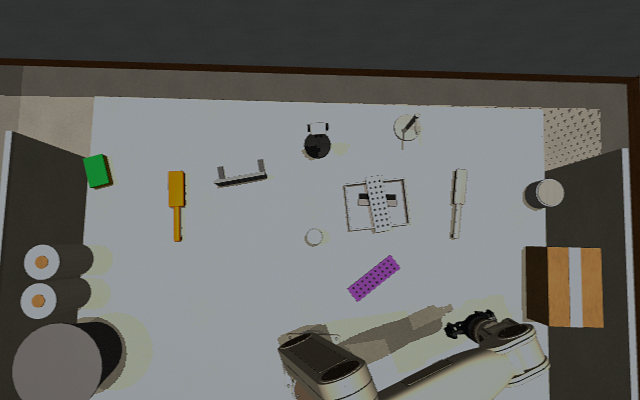

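View pics/side0.png

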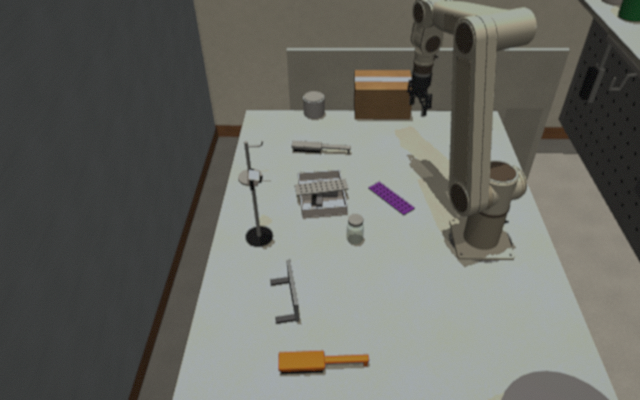

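Top view: the steel strip is at (377,204) on the tray. The purple slab at (374,278) has the same shape but is the wrong one. The low board is at (241,180). The camera stand could be the black foot at (317,147) or the pale foot with a hook at (407,127). I'll check all of these in one close crop.

Run:
```python
import cv2,numpy as np
t=cv2.imread("pics/top0.png");s=cv2.imread("pics/side0.png")
a=cv2.resize(t[105:250,210:440],(800,504),interpolation=cv2.INTER_CUBIC)[:, 240:]
b=cv2.resize(s[135:330,225:365],(0,0),fx=3,fy=3,interpolation=cv2.INTER_CUBIC)
a=cv2.resize(t[112:240,300:424],(0,0),fx=3,fy=3,interpolation=cv2.INTER_CUBIC)
o=np.zeros((590,800,3),np.uint8);o[:a.shape[0],:a.shape[1]]=a;o[:b.shape[0],375:375+b.shape[1]]=b[:590]
c=cv2.resize(t[155:195,205:280],(0,0),fx=4.5,fy=4.5,interpolation=cv2.INTER_CUBIC);o[395:395+c.shape[0],:c.shape[1]]=c
cv2.imwrite("pics/crop1.png",o)
```

```text
(no output)
```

View pics/crop1.png

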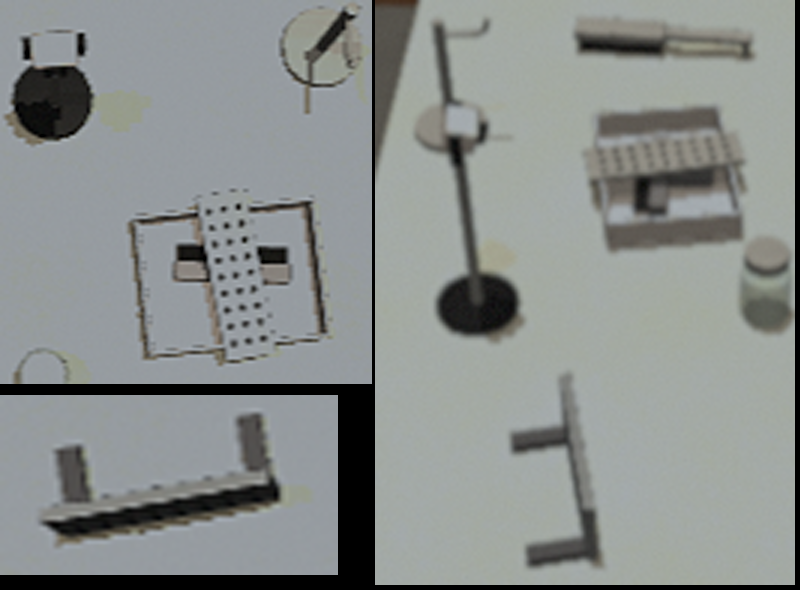

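Choices: the strip is the steel slab at top (377,204), not the purple one. The camera stand is the black foot at (317,147) with its white head at (318,128). The hooked stand at (407,127) is a distractor. The squeegee is under the strip with its blade towards +x, and the board is at (241,180). Next I'll zoom in to measure and compute the easy points.

```bash
cat > h.py <<'E'
import cv2,numpy as np
from scipy.spatial.transform import Rotation as Ro
from cell import *
def cam(n):
    m=camera_model(n);return np.array(m["intrinsics"]),cv2.Rodrigues(np.array(m["rvec"]))[0],np.array(m["tvec"]).ravel()
def ray(n,p):
    K,R,t=cam(n);d=R.T@np.linalg.inv(K)@np.array([p[0],p[1],1.]);return -R.T@t,d/np.linalg.norm(d)
def onz(n,p,z):
    o,d=ray(n,p);return o+d*(z-o[2])/d[2]
def two(pt,ps):
    A=np.zeros((3,3));b=np.zeros(3);rs=[ray("top",pt),ray("side",ps)]
    for o,d in rs:
        P=np.eye(3)-np.outer(d,d);A+=P;b+=P@o
    x=np.linalg.solve(A,b);return x,[np.linalg.norm((np.eye(3)-np.outer(d,d))@(x-o)) for o,d in rs]
def proj(n,X):
    K,R,t=cam(n);return cv2.projectPoints(np.array(X,float).reshape(-1,1,3),R,t,K,None)[0].reshape(-1,2)
def go(pos,rpy):
    "tool-frame delta from the measured pose to a target"
    s=state();R=Ro.from_euler("xyz",s["tcp_rot"]);T=Ro.from_euler("xyz",rpy)
    d=R.inv().apply(np.array(pos)-s["tcp_pos"]);w=(R.inv()*T).as_rotvec()
    print("t %.2f pos"%s["t"],s["tcp_pos"].round(4),"rpy",s["tcp_rot"].round(3),"F",s["wrist_force"].round(1),"gap %.4f"%s["finger_gap"],"q",s["q"].round(2))
    print("shift",d.round(4),"turn",w.round(3))
def save(name,im): cv2.imwrite(f"pics/{name}.png",im)
E
python3 - <<'E'
from h import *
t=cv2.imread("pics/top0.png");s=cv2.imread("pics/side0.png")
r=lambda im,f:cv2.resize(im,(0,0),fx=f,fy=f,interpolation=cv2.INTER_CUBIC)
o=np.zeros((600,800,3),np.uint8)
a=r(t[170:240,340:415],6);o[:420,:450]=a
b=r(t[118:142,304:332],12);o[:288,455:455+336]=b
c=r(s[164:188,240:272],10);o[292:292+240,455:455+320]=c
save("crop2",o)
g=cv2.cvtColor(t,cv2.COLOR_BGR2GRAY)
# strip holes
sub=g[170:240,360:396];bh=cv2.morphologyEx(r(sub,4),cv2.MORPH_BLACKHAT,np.ones((13,13)))
m=(bh>40).astype(np.uint8);n,l,st,ce=cv2.connectedComponentsWithStats(m)
k=[(ce[i]+.5)/4-.5+[360,170] for i in range(1,n) if 10<st[i,4]<130 and max(st[i,2:4])<14]
print(len(k),np.round(k,1).tolist())
# other things
hsv=cv2.cvtColor(t,cv2.COLOR_BGR2HSV)
dark=(g<90).astype(np.uint8)
n,l,st,ce=cv2.connectedComponentsWithStats(dark)
for i in range(1,n):
    if st[i,4]>8 and 200<ce[i][0]<440 and 100<ce[i][1]<250: print(st[i],ce[i].round(1))
E
```

```text
37 [[377.1, 175.0], [371.2, 176.0], [378.9, 180.5], [374.1, 181.3], [369.0, 182.2], [380.0, 186.0], [375.1, 186.8], [370.2, 187.6], [381.1, 191.4], [376.0, 192.2], [371.1, 193.0], [386.0, 195.4], [382.0, 196.9], [377.2, 197.6], [372.3, 198.4], [383.1, 202.3], [378.1, 203.3], [373.3, 203.9], [384.1, 207.9], [370.1, 208.5], [379.4, 208.5], [374.4, 209.4], [385.3, 213.3], [371.0, 213.6], [380.4, 214.1], [375.3, 214.9], [386.3, 218.7], [381.4, 219.5], [376.4, 220.4], [387.3, 224.3], [373.1, 224.8], [394.5, 223.9], [382.4, 225.2], [377.5, 226.1], [366.3, 227.0], [373.4, 228.2], [387.4, 230.0]]
[396 115  23  26 106] [407.8 127.1]
[326 123   3   8  18] [326.7 126.6]
[307 125   3   7  15] [308.4 127.8]
[304 134  27  25 538] [316.9 145.4]
[258 159   7  13  58] [260.9 165.3]
[218 166   7  13  63] [220.9 172.4]
[215 173  52  14 258] [241.8 180.6]
[383 179  26  44 104] [401.  194.5]
[345 183  21   4  32] [355.7 184.3]
[359 193  11  13  71] [364.  197.7]
[386 194  10   6  56] [390.5 196.6]
[346 205   2  17  17] [346.5 213. ]
```

View pics/crop2.png

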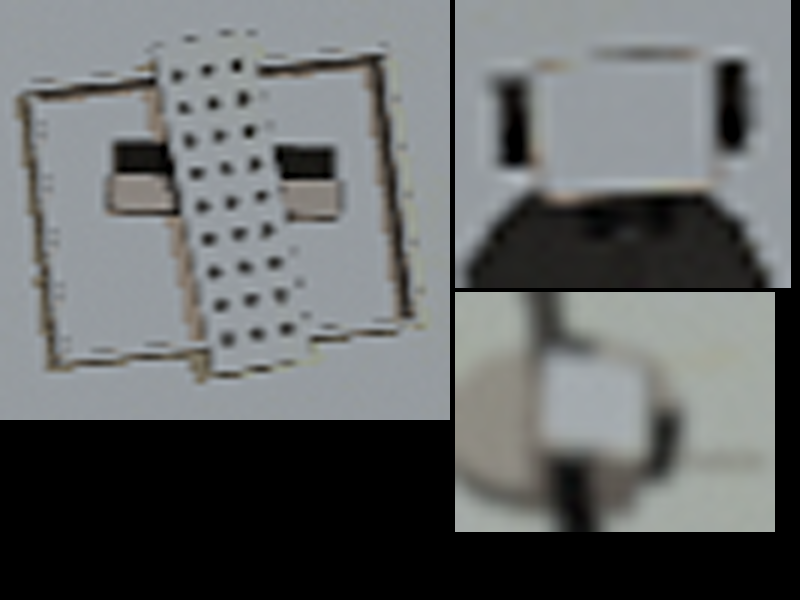

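Run:
```python
from h import *
# strip from four outer holes on top plane z=.053
c=[onz("top",p,.053) for p in((369,182.2),(378.9,180.5),(387.3,224.3),(377.5,226.1))]
C=np.mean(c,0);e=(c[0]+c[1]-c[2]-c[3])/2;print("strip",C.round(4),"yaw",np.arctan2(e[1],e[0]).round(4),"tray corners")
for p in((344,185.7),(403,180),(408,223.5),(348.5,231.3)):print(onz("top",p,.045).round(4))
# board front-top edge (lower edge of pale top band) and bottom edge
g=cv2.cvtColor(cv2.imread("pics/top0.png"),cv2.COLOR_BGR2GRAY)
for x in range(218,266,4): print(x,g[168:192,x].tolist())
print("foot",onz("top",(316.9,146.5),.005).round(4))
T=[(310.6,123.0),(324.0,122.1),(325.0,133.1),(311.3,133.5)]
S=[(247.6,179.8),(248.05,169.35),(258.3,171.5),(257.6,180.5)]
H=[]
for a,b in zip(T,S):
    x,r=two(a,b);H.append(x);print("head",x.round(4),np.round(r,4))
H=np.array(H);print("x edge",((H[0]+H[1]-H[2]-H[3])/2).round(4),"y edge",((H[0]+H[3]-H[1]-H[2])/2).round(4),"ctr",H.mean(0).round(4))
for p in((308.4,127.8),(326.7,126.6)):
    X=onz("top",p,H[:,2].mean()-.015);print("knob",X.round(4),"side px",proj("side",X).round(1))
```

```text
strip [ 0.5685 -0.2185  0.053 ] yaw 0.2038 tray corners
[ 0.6292 -0.0954  0.045 ]
[ 0.6557 -0.3085  0.045 ]
[ 0.4989 -0.3277  0.045 ]
[ 0.4655 -0.1148  0.045 ]
218 [72, 73, 82, 96, 95, 109, 122, 122, 125, 138, 137, 136, 132, 135, 151, 26, 20, 31, 105, 108, 134, 156, 153, 155]
222 [54, 58, 68, 77, 78, 78, 79, 79, 78, 78, 67, 132, 132, 142, 21, 23, 13, 18, 80, 108, 158, 154, 155, 154]
226 [155, 155, 155, 155, 155, 155, 157, 157, 157, 159, 140, 131, 139, 56, 17, 25, 24, 56, 87, 159, 155, 155, 154, 154]
230 [154, 153, 154, 154, 154, 155, 155, 155, 156, 141, 130, 134, 133, 24, 26, 26, 46, 87, 160, 156, 154, 154, 154, 155]
234 [154, 154, 154, 154, 154, 153, 155, 156, 124, 128, 132, 150, 24, 23, 17, 16, 91, 130, 159, 155, 154, 154, 155, 155]
238 [156, 155, 155, 154, 154, 155, 157, 134, 131, 130, 137, 33, 16, 21, 24, 68, 85, 161, 156, 154, 156, 155, 154, 154]
242 [154, 155, 154, 155, 155, 155, 156, 140, 129, 133, 93, 16, 28, 25, 57, 87, 160, 156, 154, 154, 154, 154, 154, 155]
246 [154, 155, 154, 154, 155, 157, 133, 127, 133, 132, 26, 23, 26, 29, 91, 81, 158, 155, 154, 154, 154, 154, 155, 155
[... 173 characters left out ...]
 23, 23, 56, 86, 161, 156, 155, 156, 154, 154, 155, 154, 155, 154]
258 [130, 127, 148, 159, 139, 129, 136, 97, 20, 26, 23, 49, 90, 160, 158, 155, 154, 153, 154, 155, 154, 156, 154, 154]
262 [80, 80, 80, 79, 130, 133, 152, 29, 26, 20, 14, 93, 131, 157, 155, 154, 155, 154, 155, 155, 154, 155, 154, 155]
foot [0.7785 0.0062 0.005 ]
head [0.7931 0.0274 0.2825] [0.0004 0.0004]
head [ 0.7955 -0.0141  0.292 ] [0.0004 0.0004]
head [ 0.7637 -0.0183  0.2802] [0.0004 0.0004]
head [0.7615 0.0244 0.2775] [0. 0.]
x edge [0.0317 0.0036 0.0084] y edge [-0.0023  0.0421 -0.0061] ctr [0.7785 0.0049 0.283 ]
knob [0.7818 0.0341 0.268 ] side px [[251.2 184.7]]
knob [ 0.7873 -0.0233  0.268 ] side px [[251.8 173.4]]
```

Run:
```python
from h import *
t=cv2.imread("pics/top0.png");s=cv2.imread("pics/side0.png")
g=cv2.cvtColor(t,cv2.COLOR_BGR2GRAY);gs=cv2.cvtColor(s,cv2.COLOR_BGR2GRAY)
xs=np.arange(218,266);ys=[]
for x in xs:
    c=g[168:192,x].astype(float);d=c[:-1]-c[1:]; d[:3]=0
    i=[j for j in range(3,23) if c[j]>=78>c[j+1] and c[j-1]>110]
    ys.append(168+i[0]+(c[i[0]]-78)/(c[i[0]]-c[i[0]+1]) if i else np.nan)
ys=np.array(ys);ok=~np.isnan(ys);k=np.polyfit(xs[ok],ys[ok],1);print(k,np.std(np.polyval(k,xs[ok])-ys[ok]))
print("ends",g[178:188,211:220].tolist(),g[170:180,262:271].tolist())
for x in(215,241,267):print(x,onz("top",(x,np.polyval(k,x)),.09).round(4))
print("top head rows118-142 cols304-331");print("\n".join(" ".join("%3d"%v for v in r) for r in g[119:141,305:331]))
print("side rows164-190 cols 242-268");print("\n".join(" ".join("%3d"%v for v in r) for r in gs[165:190,243:267]))
```

```text
[-1.72167212e-01  2.19594149e+02] 0.8485486881063943
ends [[154, 154, 155, 154, 155, 156, 158, 137, 94], [155, 155, 155, 154, 157, 139, 122, 136, 132], [154, 155, 148, 142, 140, 133, 132, 132, 131], [154, 155, 149, 137, 131, 134, 134, 135, 136], [154, 156, 141, 130, 137, 142, 145, 151, 119], [155, 155, 139, 93, 43, 17, 19, 26, 25], [155, 155, 156, 159, 129, 59, 16, 20, 25], [155, 155, 155, 156, 158, 147, 95, 31, 17], [154, 153, 155, 154, 156, 159, 139, 105, 82], [154, 155, 154, 154, 156, 157, 135, 108, 110]] [[80, 78, 88, 134, 157, 154, 155, 154, 155], [79, 102, 96, 129, 158, 157, 155, 155, 155], [130, 138, 97, 116, 159, 157, 154, 154, 154], [133, 139, 94, 62, 134, 159, 156, 154, 155], [152, 140, 88, 26, 95, 145, 157, 155, 155], [29, 28, 25, 21, 42, 123, 155, 153, 153], [26, 25, 23, 23, 19, 119, 156, 153, 152], [20, 26, 25, 23, 15, 118, 156, 153, 152], [14, 31, 49, 55, 60, 124, 156, 152, 152], [93, 89, 87, 131, 159, 156, 154, 153, 154]]
215 [0.6224 0.3591 0.09  ]
241 [0.6406 0.269  0.09  ]
267 [0.6589 0.1786 0.09  ]
top head rows118-142 cols304-331
154 152 154 156 154 154 155 154 154
[... 3982 characters left out ...]
  85 119 152 162 164 162 163
102 109 113 111 104  85  57  29  14  20  50  77  88  88  92 109 124 135 148 163 168 168 167 169
105  99  96  93  90  80  58  30  15  20  44  71  86  87 101 133 154 163 165 167 169 167 166 168
139 131 119 110 103  94  71  40  13  14  41  75  92 101 117 145 164 168 168 167 168 168 168 167
162 159 150 144 139 129 102  59  26   9  36  82 117 130 141 159 168 168 167 167 168 168 167 168
169 169 165 164 161 155 125  77  33  15  34  87 135 155 161 167 168 168 168 168 166 167 167 167
168 167 169 169 169 163 137  88  38   9  31  84 136 159 169 168 167 167 167 169 169 168 168 168
167 167 165 169 170 166 147 102  56  28  33  75 124 157 168 169 167 167 168 169 167 167 168 167
```

Run:
```python
from h import *
from scipy.optimize import least_squares
# yaw of the head from level lines across its width
for a,b,n in(((308.5,128.0),(326.7,126.5),"knobs"),((310.5,122.9),(324,121.9),"rear"),((312.5,134.6),(321,133.6),"front")):
    d=onz("top",a,.27)-onz("top",b,.27);print(n,"yaw",np.arctan2(-d[0],d[1]).round(3),"len",np.linalg.norm(d).round(4))
P=onz("top",(317.6,127.25),.27);print("pivot",P.round(4),"foot",onz("top",(317,145.2),.003).round(4))
for psi in(.08,.1,.12):
  for t in(.1,.2,.3,.4,.5):
    u=np.array([np.cos(t)*np.cos(psi),np.cos(t)*np.sin(psi),np.sin(t)])
    A=P+[0,.024,.012];q=proj("side",[A-.017*u,A+.017*u]);sl=(q[1]-q[0]);
    L=proj("side",[P-.018*u,P-.03*u,P-.04*u]).round(1).tolist();Lt=proj("top",[P-.03*u,P-.04*u]).round(1).tolist()
    print(psi,t,"edge slope %.3f"%(sl[1]/sl[0]),"axis side 18/30/40mm",L,"top",Lt)
```

```text
knobs yaw 0.112 len 0.0574
rear yaw 0.104 len 0.0426
front yaw 0.148 len 0.0268
pivot [0.7839 0.0053 0.27  ] foot [0.7839 0.006  0.003 ]
0.08 0.1 edge slope 0.036 axis side 18/30/40mm [[257.2, 178.7], [261.0, 178.8], [264.1, 178.9]] top [[318.1, 136.8], [318.3, 140.0]]
0.08 0.2 edge slope 0.113 axis side 18/30/40mm [[257.2, 179.1], [260.9, 179.5], [264.0, 179.9]] top [[318.1, 136.9], [318.3, 140.1]]
0.08 0.3 edge slope 0.192 axis side 18/30/40mm [[257.1, 179.5], [260.8, 180.2], [263.8, 180.8]] top [[318.1, 136.9], [318.2, 140.0]]
0.08 0.4 edge slope 0.273 axis side 18/30/40mm [[257.0, 179.9], [260.5, 180.9], [263.5, 181.7]] top [[318.0, 136.7], [318.2, 139.9]]
0.08 0.5 edge slope 0.360 axis side 18/30/40mm [[256.8, 180.3], [260.2, 181.5], [263.0, 182.6]] top [[318.0, 136.5], [318.2, 139.6]]
0.1 0.1 edge slope 0.023 axis side 18/30/40mm [[257.2, 178.6], [261.0, 178.7], [264.1, 178.8]] top [[318.3, 136.8], [318.5, 140.0]]
0.1 0.2 edge slope 0.101 axis side 18/30/40mm [[257.2, 179.0], [260.9, 179.4], [264.0, 179.7]] top [[318.3, 136.9], [318.5, 140.1]]
0.1 0.3 edge slope 0.179 axis side
[... 326 characters left out ...]
op [[318.2, 136.5], [318.4, 139.6]]
0.12 0.1 edge slope 0.011 axis side 18/30/40mm [[257.2, 178.5], [261.0, 178.6], [264.1, 178.6]] top [[318.5, 136.8], [318.8, 139.9]]
0.12 0.2 edge slope 0.088 axis side 18/30/40mm [[257.2, 179.0], [260.9, 179.3], [264.0, 179.6]] top [[318.5, 136.8], [318.8, 140.0]]
0.12 0.3 edge slope 0.167 axis side 18/30/40mm [[257.1, 179.4], [260.8, 180.0], [263.8, 180.5]] top [[318.4, 136.8], [318.7, 140.0]]
0.12 0.4 edge slope 0.249 axis side 18/30/40mm [[257.0, 179.8], [260.5, 180.7], [263.5, 181.4]] top [[318.4, 136.7], [318.7, 139.8]]
0.12 0.5 edge slope 0.336 axis side 18/30/40mm [[256.8, 180.2], [260.2, 181.3], [263.0, 182.3]] top [[318.4, 136.5], [318.6, 139.6]]
```

Run:
```python
from h import *
r,_=two((317.5,122.5),(248.55,173.9));f,_=two((318.1,134.0),(258.4,176.0));d=r-f
print("rear",r.round(4),"front",f.round(4),"depth %.4f tilt %.3f"%(np.linalg.norm(d),np.arctan2(d[2],np.hypot(*d[:2]))))
psi=.11
for t in(.3,.36,.42):
  u=np.array([np.cos(t)*np.cos(psi),np.cos(t)*np.sin(psi),np.sin(t)]);y=np.array([-np.sin(psi),np.cos(psi),0]);n=np.cross(u,y)
  for z in(.268,.275):
    P=np.r_[onz("top",(317.6,127.25),z)]
    a=np.linspace(0,2*np.pi,60)[:,None]
    for L in(.026,.030,.034):
      rim=P-L*u+.011*(np.cos(a)*y+np.sin(a)*n);q=proj("side",rim);p=proj("top",rim)
      print(t,z,L,"side rim cols %.1f-%.1f rows %.1f-%.1f"%(q[:,0].min(),q[:,0].max(),q[:,1].min(),q[:,1].max()),"top rows max %.1f cols %.1f-%.1f"%(p[:,1].max(),p[:,0].min(),p[:,0].max()),"head +y edge side px",proj("side",P+.015*n+.024*y).round(1)[0])
```

```text
rear [0.7928 0.006  0.2896] front [0.7608 0.0031 0.2786] depth 0.0339 tilt 0.329
0.3 0.268 0.026 side rim cols 258.7-260.2 rows 177.0-183.6 top rows max 135.9 cols 314.8-321.7 head +y edge side px [252.4 180.1]
0.3 0.268 0.03 side rim cols 259.9-261.4 rows 177.2-183.8 top rows max 137.2 cols 314.9-321.8 head +y edge side px [252.4 180.1]
0.3 0.268 0.034 side rim cols 261.1-262.6 rows 177.4-184.1 top rows max 138.5 cols 315.0-321.9 head +y edge side px [252.4 180.1]
0.3 0.275 0.026 side rim cols 259.1-260.5 rows 175.3-182.0 top rows max 136.0 cols 314.8-321.7 head +y edge side px [252.7 178.4]
0.3 0.275 0.03 side rim cols 260.3-261.7 rows 175.5-182.2 top rows max 137.2 cols 314.9-321.8 head +y edge side px [252.7 178.4]
0.3 0.275 0.034 side rim cols 261.5-263.0 rows 175.7-182.4 top rows max 138.5 cols 315.0-321.9 head +y edge side px [252.7 178.4]
0.36 0.268 0.026 side rim cols 258.4-260.2 rows 177.4-184.0 top rows max 136.0 cols 314.8-321.7 head +y edge side px [252.6 180.2]
0.36 0.268 0.03 side rim cols 259.6-261.4 rows 177.6-184.2 top rows max 137.3 cols 314.9-321.8 head +y edge si
[... 626 characters left out ...]
 314.7-321.7 head +y edge side px [252.9 180.2]
0.42 0.268 0.03 side rim cols 259.3-261.5 rows 178.1-184.6 top rows max 137.4 cols 314.8-321.8 head +y edge side px [252.9 180.2]
0.42 0.268 0.034 side rim cols 260.4-262.6 rows 178.4-184.9 top rows max 138.6 cols 314.9-321.9 head +y edge side px [252.9 180.2]
0.42 0.275 0.026 side rim cols 258.4-260.7 rows 176.1-182.6 top rows max 136.2 cols 314.7-321.7 head +y edge side px [253.3 178.5]
0.42 0.275 0.03 side rim cols 259.6-261.8 rows 176.4-183.0 top rows max 137.4 cols 314.8-321.8 head +y edge side px [253.3 178.5]
0.42 0.275 0.034 side rim cols 260.8-263.0 rows 176.7-183.3 top rows max 138.7 cols 314.9-321.9 head +y edge side px [253.3 178.5]
```

Emit:
play_rows:
  plan:
    - [0,0,0,0,0,0.1025,0]
    - [0,0,0,0,0,0.1025,0]
    - [0.036,-0.0155,0.01,0,0,0,0]
    - [0.036,-0.0155,0.01,0,0,0,0]
    - [0.036,-0.0155,0.01,0,0,0,0]
    - [0.036,-0.0155,0.01,0,0,0,0]
    - [0.036,-0.0155,0.01,0,0,0,0]
    - [0.036,-0.0155,0.01,0,0,0,0]
    - [0.036,-0.0155,0.01,0,0,0,0]
    - [0.036,-0.0155,0.01,0,0,0,0]
  grip_force: 80

```text
t: 0.93
tcp_pos: [0.4595, -0.2822, 0.1452]
tcp_rot: [-3.14, 0.005, 0.173]
wrist_force: [0.1, -0.4, 0.1]
finger_gap: 0.0856
```

Run:
```python
from h import *
go((.5313,-.2262,.10),(np.pi,0,.204))
```

```text
t 0.93 pos [ 0.4595 -0.2822  0.1452] rpy [-3.14   0.005  0.173] F [ 0.1 -0.4  0.1] gap 0.0856 q [-0.55  0.37 -0.04  1.16 -0.    2.42]
shift [ 0.0805 -0.0428  0.0448] turn [-0.001  0.005 -0.031]
```

Joint 6 would run out of range at the board, so I'll take the half-turned grasp.

Emit:
play_rows:
  plan:
    - [0,0,0,0,0,-0.122,0]
    - [0,0,0,0,0,-0.122,0]
    - [0,0,0,0,0,-0.122,0]
    - [0,0,0,0,0,-0.122,0]
    - [0,0,0,0,0,-0.122,0]
    - [0,0,0,0,0,-0.122,0]
    - [0,0,0,0,0,-0.122,0]
    - [0,0,0,0,0,-0.122,0]
    - [0,0,0,0,0,-0.122,0]
    - [0,0,0,0,0,-0.122,0]

```text
t: 1.77
tcp_pos: [0.4634, -0.2701, 0.1344]
tcp_rot: [-3.122, -0.009, 1.426]
wrist_force: [-0.2, 0.3, 0.1]
finger_gap: 0.0853
```

Emit:
play_rows:
  plan:
    - [0,0,0,0,0,-0.122,0]
    - [0,0,0,0,0,-0.122,0]
    - [0,0,0,0,0,-0.122,0]
    - [0,0,0,0,0,-0.122,0]
    - [0,0,0,0,0,-0.122,0]
    - [0,0,0,0,0,-0.122,0]
    - [0,0,0,0,0,-0.122,0]
    - [0,0,0,0,0,-0.122,0]
    - [0,0,0,0,0,-0.122,0]
    - [0,0,0,0,0,-0.122,0]

```text
t: 2.6
tcp_pos: [0.4594, -0.2677, 0.1284]
tcp_rot: [3.139, -0.035, 2.676]
wrist_force: [-0.4, 0.0, 0.7]
finger_gap: 0.0849
```

Emit:
play_rows:
  plan:
    - [0,0,0,0,0,-0.122,0]
    - [0,0,0,0,0,-0.122,0]
    - [0,0,0,0,0,-0.122,0]
    - [0,0,0,0,0,-0.122,0]
    - [0,0,0,0,0,-0.122,0]
    - [0,0,0,0,0,0,0]

```text
t: 3.1
tcp_pos: [0.457, -0.2663, 0.1249]
tcp_rot: [3.114, -0.033, -2.98]
wrist_force: [0.2, -0.1, -0.6]
finger_gap: 0.0856
```

Run:
```python
from h import *
go((.5313,-.2262,.09),(np.pi,0,.204-np.pi))
```

```text
t 3.10 pos [ 0.457  -0.2663  0.1249] rpy [ 3.114 -0.033 -2.98 ] F [ 0.2 -0.1 -0.6] gap 0.0856 q [-0.53  0.4  -0.06  1.16  0.   -0.69]
shift [-0.0809  0.0267  0.0331] turn [ 0.028 -0.032 -0.043]
```

Emit:
play_rows:
  plan:
    - [-0.02,0.006,0.003,0.028,-0.032,-0.043,0]
    - [-0.02,0.007,0.003,0,0,0,0]
    - [-0.02,0.007,0.003,0,0,0,0]
    - [-0.02,0.007,0.003,0,0,0,0]
    - [0,0,0,0,0,0,0]

```text
t: 3.52
tcp_pos: [0.5307, -0.2237, 0.1102]
tcp_rot: [3.14, -0.002, -2.956]
wrist_force: [-0.6, -0.8, -0.6]
finger_gap: 0.0851
```

Run:
```python
from h import *
go((.5313,-.2262,.025),(np.pi,0,.204-np.pi))
```

```text
t 3.52 pos [ 0.5307 -0.2237  0.1102] rpy [ 3.140e+00 -2.000e-03 -2.956e+00] F [-0.6 -0.8 -0.6] gap 0.0851 q [-0.4   0.47  0.01  1.11  0.   -0.58]
shift [-0.0003 -0.0026  0.0852] turn [ 0.001 -0.002 -0.018]
```

Emit:
play_rows:
  plan:
    - [0,-0.0026,0.02,0,0,-0.018,0]
    - [0,0,0.02,0,0,0,0]
    - [0,0,0.02,0,0,0,0]
    - [0,0,0.015,0,0,0,0]
    - [0,0,0.007,0,0,0,0]
    - [0,0,0,0,0,0,0]

```text
t: 4.02
tcp_pos: [0.5312, -0.2258, 0.0246]
tcp_rot: [3.141, -0.003, -2.95]
wrist_force: [-0.6, -0.0, 0.6]
finger_gap: 0.0855
```

Run:
```python
from h import *
go((.5313,-.2262,.025),(np.pi,0,.204-np.pi))
t=snapshot("top");s=snapshot("side")
r=lambda im,f:cv2.resize(im[...,::-1],(0,0),fx=f,fy=f,interpolation=cv2.INTER_CUBIC)
save("c3",np.vstack([r(s[150:240,270:370],6)[:560]]))
```

```text
t 4.02 pos [ 0.5312 -0.2258  0.0246] rpy [ 3.141e+00 -3.000e-03 -2.950e+00] F [-0.6 -0.   0.6] gap 0.0855 q [-0.4   0.56 -0.09  0.93 -0.   -0.59]
shift [-0.0001 -0.0004 -0.0004] turn [ 0.001 -0.003 -0.012]
```

View pics/c3.png

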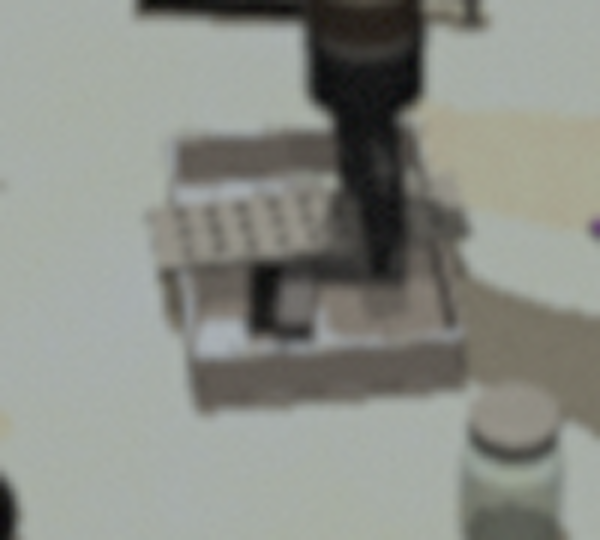

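The fingers straddle the strip near (375,230) in the crop, with the squeegee bar to the left at (280,300). Closing now, then a small test lift.

Emit:
play_rows:
  plan:
    - [0,0,0,0,0,0,255]
    - [0,0,0,0,0,0,255]
    - [0,0,0,0,0,0,255]
    - [0,0,0,0,0,0,255]
    - [0,0,0,0,0,0,255]
    - [0,0,0,0,0,0,255]
    - [0,0,-0.01,0,0,0,255]
    - [0,0,-0.02,0,0,0,255]
    - [0,0,-0.02,0,0,0,255]
  grip_force: 80

```text
t: 4.87
tcp_pos: [0.5299, -0.2258, 0.078]
tcp_rot: [3.14, -0.005, -2.952]
wrist_force: [0.1, 1.0, -2.4]
finger_gap: 0.0581
```

Run:
```python
from h import *
go((.5313,-.2262,.2),(np.pi,0,.204-np.pi))
```

```text
t 4.87 pos [ 0.5299 -0.2258  0.078 ] rpy [ 3.14  -0.005 -2.952] F [ 0.1  1.  -2.4] gap 0.0581 q [-0.4   0.5  -0.03  1.05 -0.   -0.59]
shift [-0.0007 -0.0005 -0.122 ] turn [ 0.002 -0.005 -0.014]
```

Emit:
play_rows:
  plan:
    - [0,0,-0.03,0,0,0,255]
    - [0,0.01,-0.03,0,0,0,255]
    - [0,0.02,-0.03,0,0,0,255]
    - [-0.004,0.03,0,0,0,0,255]
    - [-0.006,0.035,0,0,0,0,255]
    - [-0.006,0.035,0,0,0,0,255]
    - [-0.006,0.035,0,0,0,0,255]
    - [-0.006,0.035,0,0,0,0,255]
    - [-0.006,0.035,0,0,0,0,255]
    - [-0.006,0.035,0,0,0,0,255]

```text
t: 5.7
tcp_pos: [0.5222, 0.0488, 0.1845]
tcp_rot: [-3.136, 0.009, -2.969]
wrist_force: [0.8, -0.1, -3.0]
finger_gap: 0.0578
```

```bash
cat >> h.py <<'E'
E_=np.array([.641,.269,.09])
def lean(th=.5713,by=.207,foot=.14,up=0.,sg=.062,dn=.0204):
    b=np.array([np.cos(by),np.sin(by),0]);a=b*np.cos(th)+[0,0,np.sin(th)];n=-b*np.sin(th)+[0,0,np.cos(th)]
    F=E_-foot*b;F[2]=up;T=F+sg*a-dn*n
    return T,Ro.from_matrix(np.c_[-a,np.cross(n,a),-n]).as_euler("xyz")
E
python3 - <<'E'
from h import *
print(lean())
go(*lean(up=.15))
E
```

```text
(array([0.56582499, 0.25321263, 0.01636456]), array([-3.14159265,  0.5713    , -2.93459265]))
t 5.70 pos [0.5222 0.0488 0.1845] rpy [-3.136  0.009 -2.969] F [ 0.8 -0.1 -3. ] gap 0.0578 q [ 0.1   0.31 -0.03  1.22 -0.01 -0.08]
shift [-0.0779  0.194   0.0177] turn [-0.016 -0.562 -0.032]
```

Emit:
play_rows:
  plan:
    - [-0.013,0.035,0,0,0,-0.03,255]
    - [-0.013,0.035,0,0,0,0,255]
    - [-0.013,0.035,0,0,0,0,255]
    - [-0.013,0.035,0,0,0,0,255]
    - [-0.013,0.035,0,0,0,0,255]
    - [0,0,0,0,-0.11,0,255]
    - [0,0,0,0,-0.11,0,255]
    - [0,0,0,0,-0.11,0,255]
    - [0,0,0,0,-0.11,0,255]
    - [0,0,0,0,-0.11,0,255]

```text
t: 6.53
tcp_pos: [0.5578, 0.2584, 0.1779]
tcp_rot: [-3.136, 0.565, -2.922]
wrist_force: [-0.4, 0.6, -3.5]
finger_gap: 0.0585
```

Run:
```python
from h import *
go(*lean(up=.04))
```

```text
t 6.53 pos [0.5578 0.2584 0.1779] rpy [-3.136  0.565 -2.922] F [-0.4  0.6 -3.5] gap 0.0585 q [ 0.51  0.15 -0.43  0.45 -0.16  0.25]
shift [ 0.0594 -0.0062  0.1062] turn [ 0.002 -0.006  0.011]
```

Emit:
play_rows:
  plan:
    - [0.0145,-0.0015,0.026,0,-0.006,0.011,255]
    - [0.0145,-0.0015,0.026,0,0,0,255]
    - [0.0145,-0.0015,0.026,0,0,0,255]
    - [0.0145,-0.0015,0.026,0,0,0,255]
    - [0,0,0,0,0,0,255]

```text
t: 6.95
tcp_pos: [0.5565, 0.2526, 0.0563]
tcp_rot: [3.138, 0.57, -2.93]
wrist_force: [-1.3, -0.8, -3.6]
finger_gap: 0.058
```

Run:
```python
from h import *
go(*lean(up=.004))
t=snapshot("top");s=snapshot("side");np.savez("f4.npz",t=t,s=s)
r=lambda im,f:cv2.resize(np.ascontiguousarray(im[...,::-1]),(0,0),fx=f,fy=f,interpolation=cv2.INTER_CUBIC)
o=np.zeros((600,800,3),np.uint8)
a=r(t[150:230,205:280],5);o[:400,:375]=a;b=r(s[240:340,255:340],5);o[:500,375:800]=b
save("c4",o)
```

```text
t 6.95 pos [0.5565 0.2526 0.0563] rpy [ 3.138  0.57  -2.93 ] F [-1.3 -0.8 -3.6] gap 0.0580 q [ 0.5   0.33 -0.6   0.09 -0.15  0.25]
shift [ 0.0116 -0.0014  0.0352] turn [ 0.006 -0.001  0.004]
```

View pics/c4.png

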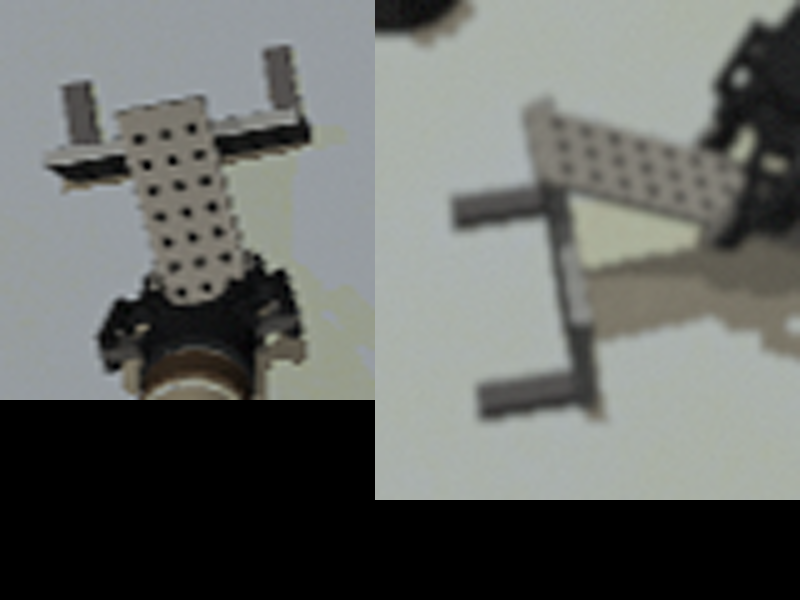

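The strip is over the board, square and roughly centred: board ends at (48,160) and (308,130) in the left crop, strip between (125,110) and (240,240). Lowering now.

Emit:
play_rows:
  plan:
    - [0.004,-0.0014,0.012,0,0,0,255]
    - [0.004,0,0.012,0,0,0,255]
    - [0.003,0,0.009,0,0,0,255]
    - [0,0,0,0,0,0,255]

```text
t: 7.38
tcp_pos: [0.5776, 0.2599, 0.0401]
tcp_rot: [3.129, 0.598, -2.936]
wrist_force: [-0.9, -1.1, -2.7]
finger_gap: 0.0579
```

Run:
```python
from h import *
go(*lean(up=0))
```

```text
t 7.38 pos [0.5776 0.2599 0.0401] rpy [ 3.129  0.598 -2.936] F [-0.9 -1.1 -2.7] gap 0.0579 q [ 0.49  0.39 -0.59  0.01 -0.15  0.24]
shift [ 0.0241 -0.0043  0.0123] turn [ 0.012  0.027 -0.001]
```

Emit:
play_rows:
  plan:
    - [0,0,0,0,0,0,255]
    - [0,0,0,0,0,0,255]

```text
t: 7.55
tcp_pos: [0.5799, 0.2612, 0.0438]
tcp_rot: [3.127, 0.603, -2.937]
wrist_force: [-0.2, 1.1, -2.8]
finger_gap: 0.0579
```

Run:
```python
from h import *
go(*lean(up=0.01)); print(state()["tau"].round(1),state()["qd"].round(3),state()["torque"].round(2))
t=snapshot("top");s=snapshot("side");np.savez("f5.npz",t=t,s=s)
r=lambda im,f:cv2.resize(np.ascontiguousarray(im[...,::-1]),(0,0),fx=f,fy=f,interpolation=cv2.INTER_CUBIC)
o=np.zeros((600,800,3),np.uint8)
a=r(t[150:230,205:280],5);o[:400,:375]=a;b=r(s[240:340,255:340],5);o[:500,375:800]=b
save("c5",o)
```

```text
t 7.55 pos [0.5799 0.2612 0.0438] rpy [ 3.127  0.603 -2.937] F [-0.2  1.1 -2.8] gap 0.0579 q [ 0.49  0.39 -0.59  0.01 -0.15  0.24]
shift [ 0.0226 -0.005   0.0056] turn [ 0.014  0.032 -0.001]
[ -0.  -39.2  20.2  -4.8  -0.5  -0. ] [ 0.001 -0.024  0.022  0.013 -0.001  0.001] [-0.22  0.92  0.04]
```

View pics/c5.png

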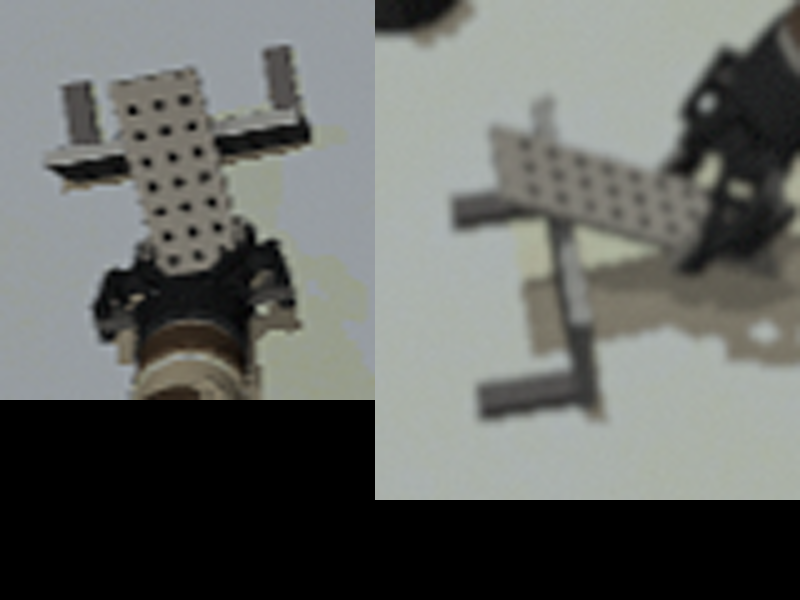

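Emit:
play_rows:
  plan:
    - [0.011,-0.0025,0.001,0.007,0.016,0,255]
    - [0.011,-0.0025,0.001,0.007,0.016,0,255]
    - [0,0,0,0,0,0,255]

```text
t: 7.9
tcp_pos: [0.5633, 0.2524, 0.0306]
tcp_rot: [3.141, 0.571, -2.937]
wrist_force: [-0.2, 0.5, -2.6]
finger_gap: 0.0581
```

Run:
```python
from h import *
go(*lean(up=0.01)); print(state()["tau"].round(1),state()["qd"].round(3),state()["torque"].round(2))
d=np.load("f5.npz")
# strip slope from triangulated holes, f5: top crop (x5 from 205,150), side crop (x5 from 255,240; offset 375)
tp=lambda x,y:((x+.5)/5-.5+205,(y+.5)/5-.5+150);sp=lambda x,y:((x-375+.5)/5-.5+255,(y+.5)/5-.5+240)
X=[two(tp(*a),sp(*b)) for a,b in(((133,110),(523,186)),((185,100),(528,148)),((166,237),(652,226)),((210,209),(638,172)))]
for x in X:print(x[0].round(4),np.round(x[1],4))
```

```text
t 7.90 pos [0.5633 0.2524 0.0306] rpy [ 3.141  0.571 -2.937] F [-0.2  0.5 -2.6] gap 0.0581 q [ 0.5   0.39 -0.61  0.02 -0.16  0.25]
shift [0.0001 0.0003 0.005 ] turn [-0.001 -0.    -0.002]
[  0.  -39.8  20.9  -4.9  -0.6   0. ] [-0.    -0.01   0.007 -0.005 -0.001 -0.   ] [-0.21  0.91 -0.03]
[0.6596 0.2966 0.1297] [0.0028 0.0028]
[0.6639 0.2622 0.125 ] [0.0014 0.0014]
[0.5814 0.2801 0.0736] [0.006 0.006]
[0.5959 0.2479 0.0869] [0.0012 0.0012]
```

Emit:
play_rows:
  plan:
    - [0.0027,0,0.0042,0,0,0,255]
    - [0.0027,0,0.0042,0,0,0,255]
    - [0,0,0,0,0,0,255]

```text
t: 8.15
tcp_pos: [0.5632, 0.2525, 0.0217]
tcp_rot: [3.141, 0.574, -2.937]
wrist_force: [-3.7, -1.2, 4.8]
finger_gap: 0.058
```

Run:
```python
from h import *
go(*lean(up=0.0)); print(state()["torque"].round(2))
```

```text
t 8.15 pos [0.5632 0.2525 0.0217] rpy [ 3.141  0.574 -2.937] F [-3.7 -1.2  4.8] gap 0.0580 q [ 0.5   0.41 -0.62 -0.01 -0.16  0.25]
shift [0.0006 0.0002 0.0059] turn [-0.001  0.003 -0.002]
[-0.3   0.73 -0.06]
```

Emit:
play_rows:
  plan:
    - [0,0,0,0,-0.03,0,255]
    - [0.0016,0,0.0025,0,0,0,255]
    - [0.0005,0,0.0008,0,0,0,255]

```text
t: 8.4
tcp_pos: [0.5653, 0.2534, 0.0223]
tcp_rot: [3.141, 0.614, -2.938]
wrist_force: [-8.7, -3.1, 11.8]
finger_gap: 0.0584
```

Run:
```python
from h import *
go(*lean(up=0.0)); print(state()["torque"].round(2))
```

```text
t 8.40 pos [0.5653 0.2534 0.0223] rpy [ 3.141  0.614 -2.938] F [-8.7 -3.1 11.8] gap 0.0584 q [ 0.5   0.41 -0.65 -0.09 -0.17  0.25]
shift [ 0.003  -0.0003  0.0052] turn [-0.001  0.043 -0.003]
[-0.36  1.17 -0.17]
```

Emit:
play_rows:
  plan:
    - [0.004,0,-0.003,0,0,0,255]
    - [0.004,0,0,0,0,0,255]
    - [0,0,0,0,0,0,255]

```text
t: 8.65
tcp_pos: [0.5608, 0.253, 0.0239]
tcp_rot: [3.139, 0.625, -2.94]
wrist_force: [-1.6, -0.1, 0.6]
finger_gap: 0.058
```

Run:
```python
from h import *
go(*lean(up=0.0)); print(state()["torque"].round(2))
s=snapshot("side");t=snapshot("top")
r=lambda im,f:cv2.resize(np.ascontiguousarray(im[...,::-1]),(0,0),fx=f,fy=f,interpolation=cv2.INTER_CUBIC)
o=np.zeros((600,800,3),np.uint8)
a=r(t[150:230,205:280],5);o[:400,:375]=a;b=r(s[240:340,255:340],5);o[:500,375:800]=b
save("c6",o)
```

```text
t 8.65 pos [0.5608 0.253  0.0239] rpy [ 3.139  0.625 -2.94 ] F [-1.6 -0.1  0.6] gap 0.0580 q [ 0.51  0.4  -0.67 -0.11 -0.18  0.25]
shift [ 0.0004 -0.0008  0.009 ] turn [-0.     0.053 -0.004]
[-0.29  0.98  0.03]
```

View pics/c6.png

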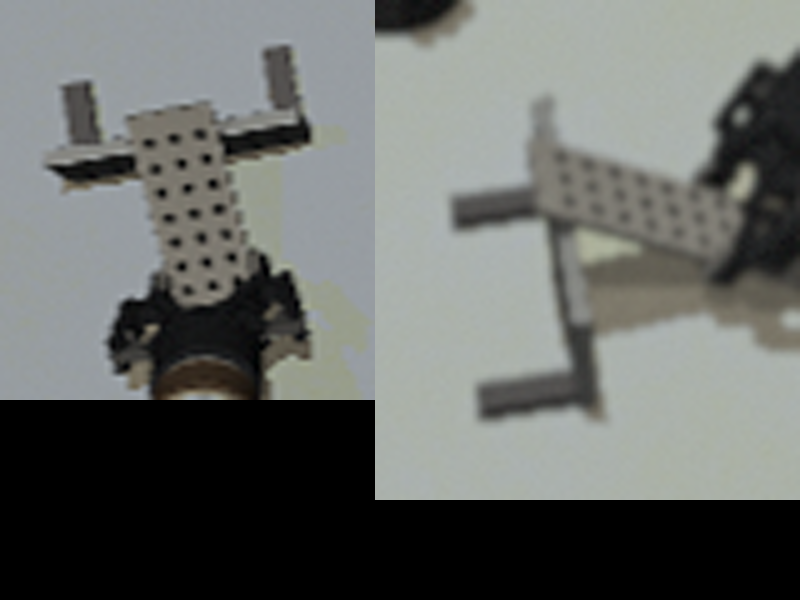

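The strip has sagged about 0.1 rad in the grip: it touches the board edge while its foot is still about 1 cm up. I'll pivot it about the edge to bring the foot down.

Emit:
play_rows:
  plan:
    - [0,0,0.001,0,-0.025,0,255]
    - [0,0,0.002,0,-0.025,0,255]
    - [0,0,0.002,0,-0.02,0,255]
    - [0,0,0,0,0,0,255]

```text
t: 9.08
tcp_pos: [0.5655, 0.2544, 0.0234]
tcp_rot: [3.138, 0.703, -2.94]
wrist_force: [0.1, -1.6, 3.7]
finger_gap: 0.0582
```

Run:
```python
from h import *
go(*lean(up=0.0,th=.69)); print(state()["torque"].round(2))
```

```text
t 9.08 pos [0.5655 0.2544 0.0234] rpy [ 3.138  0.703 -2.94 ] F [ 0.1 -1.6  3.7] gap 0.0582 q [ 0.52  0.43 -0.74 -0.27 -0.2   0.25]
shift [ 0.0016 -0.0012 -0.0017] turn [-0.     0.013 -0.004]
[-0.18  0.69  0.01]
```

Emit:
play_rows:
  plan:
    - [0,0,0,0,0,0,0]
    - [0,0,0,0,0,0,0]
    - [0,0,0,0,0,0,0]
    - [0,0,0,0,0,0,0]
    - [0,0,0,0,0,0,0]

```text
t: 9.5
tcp_pos: [0.5646, 0.2545, 0.0213]
tcp_rot: [3.138, 0.7, -2.939]
wrist_force: [0.6, -0.3, 0.9]
finger_gap: 0.0854
```

Run:
```python
from h import *
go(*lean(up=0.0,th=.5713)); print(state()["torque"].round(2))
s=snapshot("side");t=snapshot("top")
r=lambda im,f:cv2.resize(np.ascontiguousarray(im[...,::-1]),(0,0),fx=f,fy=f,interpolation=cv2.INTER_CUBIC)
o=np.zeros((600,800,3),np.uint8)
a=r(t[150:230,205:280],5);o[:400,:375]=a;b=r(s[240:340,255:340],5);o[:500,375:800]=b
save("c7",o)
```

```text
t 9.50 pos [0.5646 0.2545 0.0213] rpy [ 3.138  0.7   -2.939] F [ 0.6 -0.3  0.9] gap 0.0854 q [ 0.52  0.43 -0.74 -0.27 -0.2   0.25]
shift [ 0.0025 -0.0015  0.0044] turn [ 0.     0.128 -0.004]
[-0.18  0.59  0.02]
```

View pics/c7.png

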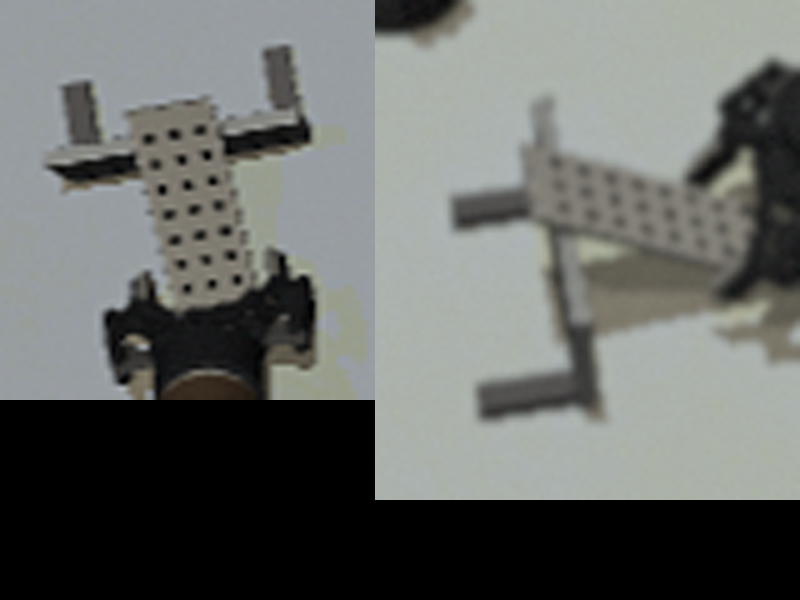

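The strip leans with its upper end over the board, at (130–215, 100–130) in the left crop, and the fingers are open on both sides. Retreating straight back.

Emit:
play_rows:
  plan:
    - [0,0,-0.008,0,0,0,0]
    - [0,0,-0.012,0,0,0,0]
    - [0,0,-0.02,0,0,0,0]
    - [0,0,-0.03,0,0,0,0]
    - [0,0,-0.03,0,0,0,0]
    - [0,0,-0.03,0,0,0,0]
    - [0,0,-0.03,0,0,0,0]
    - [0,0,0,0,0,0,0]

```text
t: 10.27
tcp_pos: [0.4575, 0.2303, 0.1472]
tcp_rot: [3.14, 0.694, -2.941]
wrist_force: [0.0, 0.6, 1.2]
finger_gap: 0.0852
```

Run:
```python
from h import *
go((.47,-.2,.2),(np.pi,0,.1-np.pi))
s=snapshot("side");t=snapshot("top");cv2.imwrite("pics/t8.png",t[...,::-1]);cv2.imwrite("pics/s8.png",s[...,::-1])
r=lambda im,f:cv2.resize(np.ascontiguousarray(im[...,::-1]),(0,0),fx=f,fy=f,interpolation=cv2.INTER_CUBIC)
o=np.zeros((600,800,3),np.uint8)
a=r(t[150:215,205:280],4);o[:260,:300]=a;b=r(s[240:320,265:340],4);o[:320,300:600]=b
c=r(t[172:238,338:414],5);o[265:265+330,:380]=c;d=r(s[160:225,288:358],6);o[:390,380:800]=d
o[:320,300:600]=b;o[265:595,:380]=c;e=r(s[165:220,290:355],6);o[325:595,385:775]=e[:270];save("c8",o)
```

```text
t 10.27 pos [0.4575 0.2303 0.1472] rpy [ 3.14   0.694 -2.941] F [0.  0.6 1.2] gap 0.0852 q [ 0.62 -0.03 -0.82  0.13 -0.26  0.33]
shift [ 0.0228 -0.424  -0.0885] turn [0.037 0.694 0.098]
```

View pics/c8.png

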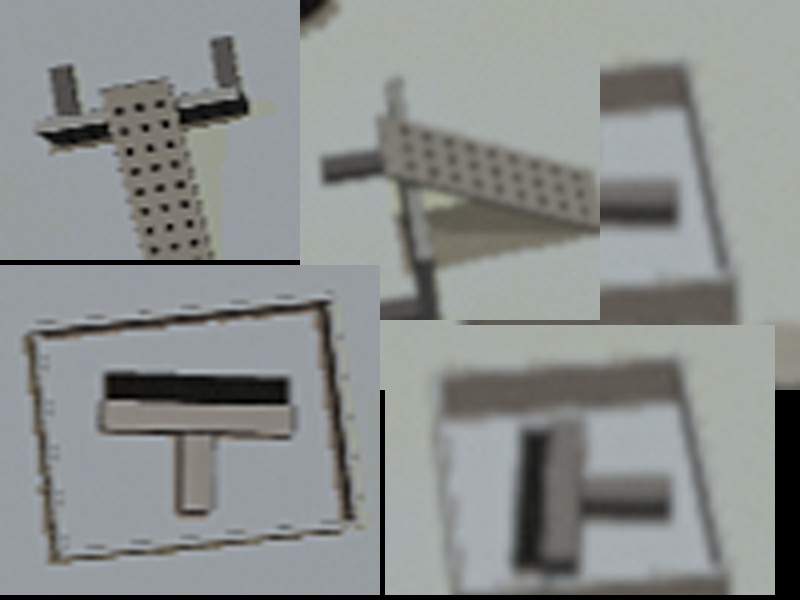

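The strip stays leaning. The squeegee is fully visible: bar from (100,418) to (296,420) in the lower-left crop, blade towards +x, socket end at (195,513). Measuring it now.

Run:
```python
from h import *
t=cv2.imread("pics/t8.png");hsv=cv2.cvtColor(t,cv2.COLOR_BGR2HSV).astype(int);b=t.astype(int)
m=((b[...,2]-b[...,0])>2)|(b.max(2)<90); m=m.astype(np.uint8);w=np.zeros_like(m);w[193:224,355:400]=1
n,l,st,ce=cv2.connectedComponentsWithStats(m*w);i=1+np.argmax(st[1:,4]);print(st[i],ce[i])
mm=l==i
for r in range(193,224): 
    x=np.flatnonzero(mm[r]); print(r,(x.min(),x.max()) if len(x) else None,end=" ")
print()
g=cv2.cvtColor(t,cv2.COLOR_BGR2GRAY);print(g[212,370:384],g[216,370:384],g[217:226,376],g[202,355:362],g[202,392:400],g[203:209,364],g[203:209,392])
P=lambda p,z=.027:onz("top",p,z)
a=P((357.8,203.3));c=P((396.5,204.3));d=a-c;print("bar ends",a.round(4),c.round(4),"yaw",np.arctan2(-d[0],d[1]).round(3))
a=P((360,205.2));c=P((394,206.1));d=a-c;print("edge yaw",np.arctan2(-d[0],d[1]).round(3))
e=P((376.6,221.2));f=P((376.8,205.7));print("socket end",e.round(4),"root",f.round(4))
# strip foot/top on lean: top px of far edge corners & slope check
for p in((105,92),(168,80)):
    q=((p[0]+.5)/4-.5+205,(p[1]+.5)/4-.5+150);print("strip far edge",onz("top",q,.115).round(4))
```

```text
[357 193  40  30 605] [376.67933884 202.9785124 ]
193 (np.int64(363), np.int64(364)) 194 (np.int64(359), np.int64(394)) 195 (np.int64(359), np.int64(395)) 196 (np.int64(359), np.int64(395)) 197 (np.int64(359), np.int64(395)) 198 (np.int64(359), np.int64(395)) 199 (np.int64(359), np.int64(395)) 200 (np.int64(358), np.int64(395)) 201 (np.int64(358), np.int64(396)) 202 (np.int64(358), np.int64(396)) 203 (np.int64(358), np.int64(396)) 204 (np.int64(358), np.int64(396)) 205 (np.int64(357), np.int64(395)) 206 (np.int64(371), np.int64(395)) 207 (np.int64(372), np.int64(380)) 208 (np.int64(372), np.int64(380)) 209 (np.int64(372), np.int64(379)) 210 (np.int64(372), np.int64(379)) 211 (np.int64(372), np.int64(379)) 212 (np.int64(372), np.int64(379)) 213 (np.int64(372), np.int64(379)) 214 (np.int64(372), np.int64(379)) 215 (np.int64(372), np.int64(379)) 216 (np.int64(372), np.int64(379)) 217 (np.int64(372), np.int64(379)) 218 (np.int64(372), np.int64(379)) 219 (np.int64(372), np.int64(379)) 220 (np.int64(372), np.int64(379)) 221 (np.int64(372), np.int64(378)) 222 (np.int64(373), np.int64(379)) 223 None 
[155 157 143  88  94 134 134 132 131 131 128 143 157 155] [155 157 142  85  96 137 134 132 131 129 119 136 157 156] [135 135 135 147  39 126 159 156 157] [156 159 117 100 132 136 134] [131 132 131 130 108 129 157 155] [135 139  64 160 157 155] [131 133 134  78 159 157]
bar ends [ 0.5683 -0.148   0.027 ] [ 0.5684 -0.289   0.027 ] yaw 0.001
edge yaw 0.0
socket end [ 0.5051 -0.2173  0.027 ] root [ 0.5614 -0.2173  0.027 ]
strip far edge [0.6554 0.3004 0.115 ]
strip far edge [0.6673 0.2466 0.115 ]
```

Emit:
play_rows:
  plan:
    - [0,-0.01,-0.012,0,0.115,0,0]
    - [0,-0.02,-0.012,0,0.115,0,0]
    - [0,-0.03,-0.012,0,0.115,0,0]
    - [0,-0.03,-0.012,0,0.115,0,0]
    - [0,-0.035,0,0,0.115,0,0]
    - [0,-0.035,0,0,0.115,0.05,0]
    - [0,-0.037,0,0,0,0.05,0]
    - [0,-0.037,0,0,0,0.05,0]
    - [0,-0.037,0,0,0,0.05,0]
    - [0,-0.037,0,0,0,0,0]

```text
t: 11.2
tcp_pos: [0.4828, -0.0827, 0.1625]
tcp_rot: [3.134, -0.01, -3.134]
wrist_force: [0.5, 0.2, -0.1]
finger_gap: 0.0851
```

Run:
```python
from h import *
go((.5315,-.221,.10),(np.pi,0,-np.pi))
```

```text
t 11.20 pos [ 0.4828 -0.0827  0.1625] rpy [ 3.134 -0.01  -3.134] F [ 0.5  0.2 -0.1] gap 0.0851 q [-0.17  0.27 -0.14  1.17  0.01 -0.18]
shift [-0.0483 -0.1392  0.0609] turn [ 0.008 -0.01   0.007]
```

Emit:
play_rows:
  plan:
    - [-0.009,-0.028,0.008,0.008,-0.01,0.007,0]
    - [-0.01,-0.028,0.012,0,0,0,0]
    - [-0.01,-0.028,0.012,0,0,0,0]
    - [-0.01,-0.028,0.012,0,0,0,0]
    - [-0.008,-0.022,0.012,0,0,0,0]
    - [0,0,0,0,0,0,0]

```text
t: 11.7
tcp_pos: [0.5304, -0.2345, 0.0892]
tcp_rot: [3.14, -0.011, 3.127]
wrist_force: [-1.1, 0.6, -1.3]
finger_gap: 0.0853
```

Run:
```python
from h import *
go((.5315,-.221,.0055),(np.pi,0,-np.pi))
```

```text
t 11.70 pos [ 0.5304 -0.2345  0.0892] rpy [ 3.14  -0.011  3.127] F [-1.1  0.6 -1.3] gap 0.0853 q [-0.42  0.5   0.    1.08 -0.   -0.4 ]
shift [-0.0018  0.0134  0.0837] turn [ 0.002 -0.011 -0.015]
```

Emit:
play_rows:
  plan:
    - [-0.001,0.007,0.01,0.002,-0.011,-0.015,0]
    - [0,0.006,0.02,0,0,0,0]
    - [0,0,0.02,0,0,0,0]
    - [0,0,0.015,0,0,0,0]
    - [0,0,0.004,0,0,0,0]
    - [0,0,0,0,0,0,0]

```text
t: 12.2
tcp_pos: [0.5284, -0.223, 0.0045]
tcp_rot: [3.135, -0.012, 3.136]
wrist_force: [-0.5, -1.0, -0.0]
finger_gap: 0.0854
```

Run:
```python
from h import *
go((.5315,-.221,.0055),(np.pi,0,-np.pi))
```

```text
t 12.20 pos [ 0.5284 -0.223   0.0045] rpy [ 3.135 -0.012  3.136] F [-0.5 -1.  -0. ] gap 0.0854 q [-0.4   0.58 -0.1   0.9   0.   -0.39]
shift [-0.0031  0.002  -0.001 ] turn [ 0.007 -0.012 -0.006]
```

Emit:
play_rows:
  plan:
    - [-0.003,0.002,-0.0015,0.007,-0.012,-0.006,0]
    - [0,0,0,0,0,0,255]
    - [0,0,0,0,0,0,255]
    - [0,0,0,0,0,0,255]
    - [0,0,0,0,0,0,255]
    - [0,0,0,0,0,0,255]
    - [0,0,0,0,0,0,255]
    - [0,0,0,0,0,0,255]
    - [0,0,0,0,0,0,255]
    - [0,0,0,0,0,0,255]
  grip_force: 120

```text
t: 13.03
tcp_pos: [0.5344, -0.2214, 0.0097]
tcp_rot: [-3.139, 0.006, -3.14]
wrist_force: [-0.1, -0.3, -1.8]
finger_gap: 0.0212
```

Run:
```python
from h import *
go((.5315,-.221,.0055),(np.pi,0,-np.pi))
```

```text
t 13.03 pos [ 0.5344 -0.2214  0.0097] rpy [-3.139  0.006 -3.14 ] F [-0.1 -0.3 -1.8] gap 0.0212 q [-0.39  0.57 -0.11  0.88 -0.   -0.39]
shift [0.003  0.0004 0.0042] turn [-0.003  0.006  0.001]
```

Emit:
play_rows:
  plan:
    - [0,0,-0.005,0,0,0,255]
    - [0,0,-0.01,0,0,0,255]
    - [0,0,-0.015,0,0,0,255]
    - [0,0,-0.02,0,0,0,255]
    - [0,0,-0.025,0,0,0,255]
    - [0,0,-0.025,0,0,0,255]
    - [0,0,-0.025,0,0,0,255]
    - [0,0,-0.02,0,0,0,255]
    - [0,0,0,0,0,0,255]

```text
t: 13.78
tcp_pos: [0.5307, -0.2201, 0.1631]
tcp_rot: [-3.142, -0.0, -3.141]
wrist_force: [1.1, 0.1, -1.6]
finger_gap: 0.021
```

```bash
cat >> h.py <<'E'
def show(t=.32,psi=.11,dist=.1,dx=.0755,dn=.0085,dy=0.,piv=(.7834,.0053,.272),L=.0305):
    b=np.array([np.cos(psi),np.sin(psi),0]);u=b*np.cos(t)+[0,0,np.sin(t)];n=-b*np.sin(t)+[0,0,np.cos(t)];y=np.cross(n,u)
    B=np.array(piv)-(L+dist)*u
    return B-dx*u-dn*n-dy*y,Ro.from_matrix(np.c_[-u,y,-n]).as_euler("xyz")
E
python3 - <<'E'
from h import *
T,r=show();print(T,r);go(T,r)
E
```

```text
[ 0.591697   -0.0158728   0.19913079] [ 3.14159265  0.32       -3.03159265]
t 13.78 pos [ 0.5307 -0.2201  0.1631] rpy [-3.142 -0.    -3.141] F [ 1.1  0.1 -1.6] gap 0.0210 q [-0.39  0.42  0.09  1.23 -0.   -0.39]
shift [-0.0611  0.2042 -0.0361] turn [-0.018 -0.32  -0.108]
```

Emit:
play_rows:
  plan:
    - [0,0.02,-0.006,0,-0.05,-0.018,255]
    - [0,0.03,-0.006,0,-0.05,-0.018,255]
    - [0,0.03,-0.006,0,-0.05,-0.018,255]
    - [0,0.03,-0.006,0,-0.05,-0.018,255]
    - [0,0.03,-0.006,0,-0.05,-0.018,255]
    - [0,0.025,0,0,-0.05,-0.018,255]
    - [0,0.01,0,0,0,0,255]
    - [0,0,0,0,0,0,255]

```text
t: 14.45
tcp_pos: [0.5156, -0.0402, 0.1905]
tcp_rot: [-3.124, 0.311, -3.028]
wrist_force: [-0.2, -0.2, -1.1]
finger_gap: 0.0215
```

Run:
```python
from h import *
go(*show())
```

```text
t 14.45 pos [ 0.5156 -0.0402  0.1905] rpy [-3.124  0.311 -3.028] F [-0.2 -0.2 -1.1] gap 0.0215 q [-0.11  0.07 -0.36  0.83  0.05 -0.21]
shift [-0.0772  0.0158  0.0155] turn [-0.016 -0.009  0.004]
```

Emit:
play_rows:
  plan:
    - [-0.013,0.003,0.003,-0.016,-0.009,0.004,255]
    - [-0.015,0.003,0.003,0,0,0,255]
    - [-0.015,0.003,0.003,0,0,0,255]
    - [-0.015,0.003,0.003,0,0,0,255]
    - [-0.012,0.002,0.002,0,0,0,255]
    - [-0.005,0.001,0.001,0,0,0,255]
    - [0,0,0,0,0,0,255]

```text
t: 15.03
tcp_pos: [0.5955, -0.0196, 0.1976]
tcp_rot: [3.139, 0.318, -3.037]
wrist_force: [0.4, 0.3, -1.6]
finger_gap: 0.0213
```

Run:
```python
from h import *
go(*show())
s=snapshot("side");t=snapshot("top");cv2.imwrite("pics/t9.png",t[...,::-1]);cv2.imwrite("pics/s9.png",s[...,::-1])
r=lambda im,f:cv2.resize(np.ascontiguousarray(im[...,::-1]),(0,0),fx=f,fy=f,interpolation=cv2.INTER_CUBIC)
o=np.zeros((600,800,3),np.uint8)
a=r(t[112:192,290:345],7);o[:560,:385]=a;b=r(s[150:230,240:299],7);o[:560,387:800]=b
save("c9",o)
```

```text
t 15.03 pos [ 0.5955 -0.0196  0.1976] rpy [ 3.139  0.318 -3.037] F [ 0.4  0.3 -1.6] gap 0.0213 q [-0.06  0.22 -0.17  0.87  0.05 -0.16]
shift [ 0.0027  0.0041 -0.0025] turn [ 0.001 -0.002 -0.005]
```

View pics/c9.png

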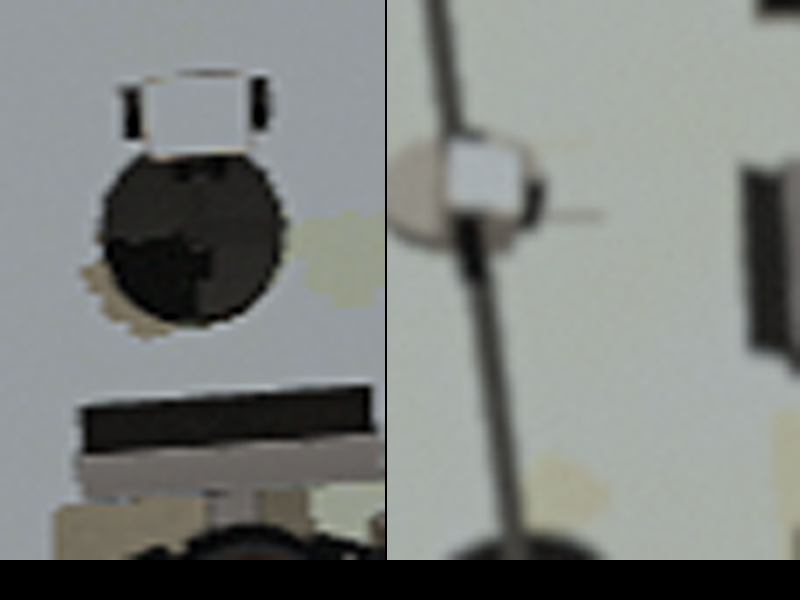

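Run:
```python
from h import *
t=cv2.imread("pics/t9.png");s=cv2.imread("pics/s9.png")
for nm,im,w in(("top",t,(155,182,296,347)),("side",s,(168,204,284,300))):
    g=cv2.cvtColor(im,cv2.COLOR_BGR2GRAY).astype(np.uint8)
    y0,y1,x0,x1=w;f=8
    big=cv2.resize(g[y0:y1,x0:x1],(0,0),fx=f,fy=f,interpolation=cv2.INTER_LINEAR)
    m=(big<85).astype(np.uint8);c=max(cv2.findContours(m,0,2)[0],key=cv2.contourArea)
    ap=cv2.approxPolyDP(c,12,True).reshape(-1,2);print(nm,[((p+.5)/f-.5+[x0,y0]).round(1).tolist() for p in ap])
st=state();R=Ro.from_euler("xyz",st["tcp_rot"]).as_matrix();p=st["tcp_pos"]
sq=np.c_[-R[:,0],R[:,1],-R[:,2]]  # squeegee axes
O=lambda v:p+sq@(np.array(v)+[.0435,0,-.0025])   # squeegee coords -> world (nominal grasp)
pts=[O((.032,y,z)) for y in(.07,-.07) for z in(.0135,.0085)]+[O((.011,y,.0135)) for y in(.07,-.07)]
print("model edge corners top",proj("top",pts).round(1).tolist());print("side",proj("side",pts).round(1).tolist())
a=two((301.3,169.7),(291.7,199.6));b=two((342.4,166.9),(290.0,173.1));print(a,b,"mid",((a[0]+b[0])/2).round(4),"model mid",O((.032,0,.011)).round(4))
```

```text
top [[342.6, 166.9], [301.9, 169.6], [301.2, 176.2], [342.9, 173.6]]
side [[291.2, 173.9], [291.6, 198.2], [299.4, 202.7], [296.4, 175.1]]
model edge corners top [[300.3, 169.5], [300.3, 169.3], [343.9, 166.2], [343.8, 165.9], [300.9, 176.0], [344.3, 172.6]]
side [[291.0, 198.4], [290.5, 199.6], [289.6, 171.4], [289.2, 172.5], [297.3, 199.6], [295.5, 172.6]]
(array([0.65383191, 0.05405748, 0.22391132]), [np.float64(0.001224738565879202), np.float64(0.0012247385658789435)]) (array([ 0.66744279, -0.07772402,  0.22714444]), [np.float64(0.0001695893738181655), np.float64(0.0001695893738179603)]) mid [ 0.6606 -0.0118  0.2255] model mid [ 0.6626 -0.0126  0.2287]
```

The blade sits 3–6 mm off the line and 0.016 rad off in yaw, so a small correction follows.

Emit:
play_rows:
  plan:
    - [-0.001,0.0024,-0.0047,0.001,-0.002,-0.016,255]
    - [0,0,0,0,0,0,255]
    - [0,0,0,0,0,0,255]

```text
t: 15.38
tcp_pos: [0.591, -0.0185, 0.2011]
tcp_rot: [-3.138, 0.315, -3.021]
wrist_force: [-0.0, 0.1, -2.1]
finger_gap: 0.0211
```

```bash
cat > m.py <<'E'
from h import *
s=snapshot("side")[...,::-1];t=snapshot("top")[...,::-1]
C={}
for nm,im,w in(("top",t,(155,182,296,347)),("side",s,(162,204,284,300))):
    g=cv2.cvtColor(np.ascontiguousarray(im),cv2.COLOR_BGR2GRAY);y0,y1,x0,x1=w;f=8
    big=cv2.resize(g[y0:y1,x0:x1],(0,0),fx=f,fy=f,interpolation=cv2.INTER_LINEAR)
    c=max(cv2.findContours((big<85).astype(np.uint8),0,2)[0],key=cv2.contourArea)
    C[nm]=[((p+.5)/f-.5+[x0,y0]).round(1) for p in cv2.approxPolyDP(c,12,True).reshape(-1,2)];print(nm,[p.tolist() for p in C[nm]])
st=state();R=Ro.from_euler("xyz",st["tcp_rot"]).as_matrix();sq=np.c_[-R[:,0],R[:,1],-R[:,2]]
print("model mid",(st["tcp_pos"]+sq@[.0755,0,.0085]).round(4))
go(*show())
cv2.imwrite("pics/tL.png",t);cv2.imwrite("pics/sL.png",s)
E
python3 m.py
```

```text
top [[341.9, 167.9], [300.6, 170.8], [300.4, 177.9], [342.1, 174.6]]
side [[291.9, 173.7], [293.2, 197.9], [299.4, 201.7], [297.4, 174.7]]
model mid [ 0.6599 -0.01    0.2329]
t 15.48 pos [ 0.5913 -0.0184  0.2014] rpy [-3.138  0.316 -3.021] F [ 0.4  0.1 -2.5] gap 0.0213 q [-0.06  0.21 -0.17  0.88  0.05 -0.17]
shift [-0.      0.0025  0.0023] turn [-0.    -0.004  0.01 ]
```

Emit:
play_rows:
  plan:
    - [-0.002,0.0005,0,0,-0.003,0,255]
    - [0,0,0,0,0,0,255]
    - [0,0,0,0,0,0,255]

```text
t: 15.73
tcp_pos: [0.5928, -0.0177, 0.2025]
tcp_rot: [-3.138, 0.32, -3.021]
wrist_force: [-0.1, -0.0, -1.0]
finger_gap: 0.0212
```

```bash
python3 m.py
python3 - <<'E'
from h import *
t=cv2.imread("pics/tL.png");s=cv2.imread("pics/sL.png");r=lambda im,f:cv2.resize(im,(0,0),fx=f,fy=f,interpolation=cv2.INTER_CUBIC)
o=np.zeros((600,800,3),np.uint8);o[:400,:780]=r(t[110:210,210:405],4);b=r(s[140:340,240:390],2);o[200:600,500:800]=b;save("c10",o)
E
```

```text
top [[341.6, 166.9], [301.1, 169.9], [300.2, 177.3], [341.2, 173.7]]
side [[291.7, 173.3], [292.7, 198.1], [299.4, 201.7], [297.4, 175.1]]
model mid [ 0.6613 -0.0093  0.2343]
t 15.83 pos [ 0.5928 -0.0177  0.2025] rpy [-3.138  0.32  -3.021] F [-0.3 -0.4 -0.7] gap 0.0215 q [-0.06  0.2  -0.17  0.88  0.05 -0.17]
shift [0.0019 0.0019 0.0029] turn [-0.   -0.    0.01]
```

View pics/c10.png

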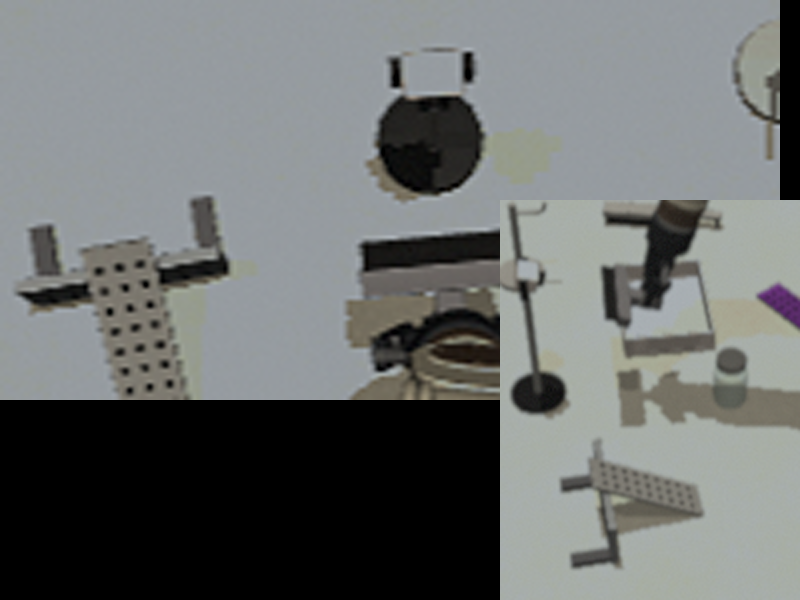

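```bash
python3 -c "
from cell import *
print(close_job()); s=state(); print(s['t'],s['tcp_pos'],s['finger_gap'])"
```

```text
the job is handed in; nothing more can be done
None
the job is handed in; nothing more can be done
```

I did both parts in the order asked and handed the job in at about 15.8 s on the robot's clock, with the squeegee still held in front of the camera.

**Strip:** The steel strip leans against the front of the low board with its foot on the shelf. By the arm's readings the foot is about 140 mm in front of the face. It had sagged about 0.1 rad in the grip and touched the board edge first. I pivoted it until the wrist force showed the foot carrying load, then let go. It was still leaning in the last picture.

**Squeegee:**
- **Position:** My last estimate of the blade edge middle is about (0.659, -0.009, 0.231) m. The target was (0.660, -0.008, 0.231) m, 100 mm in front of the lens on its line of sight. This is the arm's reading, less the offset seen in the last triangulation.
- **Direction:** The tool is tilted 0.32 rad, matching the camera tilt I used, and in the top picture the blade edge is within about 0.02 rad of the camera's width.

**Checks that disagreed:**
- **Camera tilt:** My readings ranged from 0.26 to 0.35 rad, so the blade may point a few degrees off.
- **Blade position:** The pictures and the arm's own reading differed by 2–4 mm. I corrected towards the pictures but did not triangulate the final pose afresh.

I did not measure the jar, dust brush and broom again. The arm was not sent near them, and the jar looked unmoved in the last picture.

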